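Slide the slate into the tasting tray

TASK

One slate disc lies loose on the barrel-head tasting tray. With the fingertips, gently slide it across the wood and over the edge of the one empty round recess until it drops in and lies flat on the bottom, like the other three slates. Do not squeeze it, pick it up, stand it on edge or lean hard on it, and leave the other slates, the stopper, the cork, the tumbler and the bottle where they stand.

Things in the scene. Friction and masses are not known exactly. Their poses are not given: they have to be found in the camera images.
- loose_disc_center (a point): The loose slate disc: flat dark grey round slate, 84 mm in diameter, 8 mm thick, about 0.12 kg, lying flat near the middle of the tray's deck. The point is its centre, half-way through its thickness (4 mm above the deck at the start); z is the disc's axis, up.
- empty_recess (a point): The one empty round recess of the tray: 87.5 mm in diameter, 9 mm deep, flat floor, plain vertical wall. The point is at the centre of its mouth, level with the tray's deck; z is up, x and y are the tray's own axes. A slate that lies on the floor has its top 1 mm below the deck and its centre 5 mm below this point.
- tray: Round barrel-head tray of light oak staves, 420 mm across, fixed; origin under its centre at counter height. Flat deck 32 mm above the counter; steel hoop 4 mm above the deck at the edge; low bow handles at its +x and -x sides reach 247 mm out. Four equal recesses, centres at (+78, +78) (the empty one), (-78, +78), (-78, -78), (+78, -78) mm in tray x, y; flat bare wood between them.
- set_disc1_center (a point): Slate disc equal to the loose one, already lying in the recess at tray (-78, +78) mm, its top 1 mm below the deck. The point is its centre.
- set_disc2_center (a point): Slate disc equal to the loose one, already lying in the recess at tray (-78, -78) mm. The point is its centre.
- set_disc3_center (a point): Slate disc equal to the loose one, already lying in the recess at tray (+78, -78) mm. The point is its centre.
- stopper_center (a point): Bottle stopper standing head down on the outer part of the slate at tray (-78, +78) mm: dark wooden head 32 mm in diameter below, cork shank 20 mm in diameter above, 42 mm tall. The point is on its axis, half-way up.
- cork_center (a point): Wine cork standing on end on the tray's deck near the hoop on the tray's -x side: 24 mm in diameter, 44 mm tall. The point is on its axis, half-way up.
- tumbler_center (a point): Clear stemless tasting tumbler standing on the counter to the left of the tray: 72 mm in diameter at the rim, 85 mm tall. The point is on its axis, half-way up.
- wine_bottle_center (a point): Full wine bottle standing on the counter on the left of the tray, farther from the robot than the tumbler: 75 mm in diameter, 300 mm tall. The point is on its axis, half-way up.
Mind the look-alikes: they are no part of the job. Leave any blue or turquoise look-alike of the part that bears loose_disc_center alone.

How it is judged:
At the end, for the whole second after the job is handed in: The loose slate lies in the empty recess: centre within 4 mm of its axis and at least 3.5 mm below the deck (5 mm on the floor), level within 0.03 rad. The other slates are within 8 mm, stopper and cork within 15 mm, tumbler and bottle within 20 mm of their starts (horizontal distance between loose_disc_center and empty_recess below 0.004 m and z of loose_disc_center in the frame of empty_recess below -0.0035 m and angle between loose_disc_center's own z axis and vertical below 0.03 rad and distance of each of set_disc1_center, set_disc2_center, set_disc3_center from where it was at the start of the episode below 0.008 m and distance of each of stopper_center, cork_center from where it was at the start of the episode below 0.015 m and distance of each of tumbler_center, wine_bottle_center from where it was at the start of the episode below 0.02 m); the robot touches nothing.
It fails at once if the loose slate is lifted more than 12 mm above its place on the deck or tipped more than 0.6 rad (z of loose_disc_center in the frame of empty_recess above 0.016 m or angle between loose_disc_center's own z axis and vertical above 0.6 rad).
It fails at once if the loose slate is squeezed or leaned on with more than 25 N (contact force between the fingers and loose_disc above 25 N).
It fails at once if another slate is shifted out of its recess (distance of any of set_disc1_center, set_disc2_center, set_disc3_center from where it was at the start of the episode above 0.008 m).
It fails at once if the stopper or the cork is moved more than 15 mm or knocked over (distance of any of stopper_center, cork_center from where it was at the start of the episode above 0.015 m).
It fails at once if the tumbler or the bottle is moved more than 20 mm (distance of any of tumbler_center, wine_bottle_center from where it was at the start of the episode above 0.02 m).
It also fails if it takes over 46 s, if anything falls off the work surface, if the arm or the gripper's body presses on something with over 40 N, if the wrist force passes 120 N, or if a joint passes its speed limit or range.

ROBOT

A 7-joint arm with a two-finger parallel gripper is mounted at the origin on the work surface. World frame = base frame: x ahead of the robot, y to its left, z up, the work surface at z = 0. Lengths are in m, angles in rad, forces in N, time in s.
With the tool pointing down it reaches from about 0.425 to 0.925 m from the base axis. Payload 6.8 kg.
Tool frame: the origin (TCP) lies at the very end of the fingers, on their centre line; the grasp point (between the pads) lies 19 mm behind it; x points along the fingers, z is the direction in which the jaws open and shut, and the axes are right-handed (so a half turn about x gives the same grasp; the last joint's range is limited). The gripper opens to 88 mm and grips with 3 to 60 N. Pads are 20 mm wide; open, the fingers measure 115 mm over their backs; the gripper's body (75 mm by 178 mm) begins 61 mm behind the grasp point.
Start: joints at [1.058, 0.477, 0.022, 1.555, -0.011, 1.109, -0.083], TCP at [0.266, -0.62, 0.2] pointing down, gripper open.
Joint ranges: [-2.96, 2.96], [-0.34, 2.1], [-1.41, 1.46], [0.24, 2.44], [-1.37, 4.51], [0.17, 1.92], [-2.96, 2.96]. Speed limits (rad/s): [2.39, 2.39, 3.14, 3.14, 3.14, 3.14, 3.14].

INTERFACE

Orientations are given as [roll, pitch, yaw] about the fixed x, y, z axes, in that order (R = Rz(yaw) Ry(pitch) Rx(roll)).
In Python, from cell import observe, camera, get_calibration, close_job gives the robot as it stands.
- The arm moves only by the shell command python3 -m inch 'ROWS'. ROWS is text: rows parted by semicolons, each of 7 numbers parted by spaces: the shift along the tool's x, y, z in m, then the turn, a rotation vector about the tool's x, y, z in degrees, then the finger opening in m, from 0 to 0.0878. A call has 1 to 8 rows; each row shifts and turns the pose as measured when the row begins, along the tool's axes as they then stand; what a row does not reach is not made up. A row lasts 1/10 s, in which the tool goes at most 50 mm and 8.59 degrees, less where a joint would pass 70% of its speed; a pose out of reach is approached as far as the arm can. A call with a gripper value outside its range is refused whole. The fingers move at their own pace and stop on an object; the grip force is fixed at half the most. Time passes only in rows, so rows that do not move let the fingers close. It gives the time, the measured TCP pose, the force and the opening at its end, in the units of the state.
- observe(): the state, without advancing time (a new reading comes with each control period).
- camera(name): name is "side" or "top"; returns (picture, depth): 480x640x3 uint8, red, green, blue; 480x640 float32, m along the optical axis (not along the pixel's ray), 0 where there is no reading.
- get_calibration(name): a dict with "vertical_fov" (degrees; the focal length in pixels is half the picture's height over the tangent of half this angle, whatever the lens; pixels are square), "cx", "cy" (the principal point, pixels), "k1" (the pictures are not rectified: a ray, as slopes to the right and down, at radius r is drawn at 1 + k1 r^2 times it, then the intrinsics apply), "origin" and "orientation" of the camera in the world. Camera axes: x right, y up, looking along -z (the intrinsics and any distortion apply to the point x, -y, -z); pixel columns grow to the right and rows downward; lengths in m; the calibration is good to about 2 mm. A picture is of the moment at which its call begins. get_calibration takes no time and is no camera call.
- close_job(): hands the job in, once; it reports no verdict.
The state is a dict: "time_s": time; "qpos": joint angles; "qvel": joint speeds; "joint_torque": joint torques, N m; "tool_pos": TCP position; "orientation": TCP orientation; "wrist_force": force on the tool from outside, world axes, zero at the start; "torque": the same for the moment, N m; "opening": finger opening in m.
Only numpy, scipy, OpenCV 4.12 (cv2) and the standard library are available. Lean on these libraries where they do the work, as an engineer would, in place of code of your own. Each camera call takes 0.05 s, during which the arm holds its last target. There are 200 camera calls.

## Working session

There is one attempt and no reset: what is moved stays moved. The work goes in short steps, Python scripts to look and compute and a shell command to move; the robot and the scene stay as the last step left them, time stands still between calls to the robot, and variables do not carry over. Pictures are saved under pics/ and viewed, about 8 in all and at most 12, crops included, and the job is handed in when it is done.

```bash
mkdir -p pics; cat > h.py <<'E'
import numpy as np, cv2
from cell import observe, camera, get_calibration, close_job
from scipy.spatial.transform import Rotation as Ro
def cal(n):
    c=get_calibration(n); f=240/np.tan(np.radians(c["vertical_fov"])/2)
    o=np.array(c["orientation"],float)
    R=o if o.shape==(3,3) else (Ro.from_euler('xyz',o) if o.size==3 else Ro.from_quat(o)).as_matrix()
    return c,f,R,np.array(c["origin"])
def ray(n,u,v):
    c,f,R,o=cal(n); K=np.array([[f,0,c["cx"]],[0,f,c["cy"]],[0,0,1]])
    p=cv2.undistortPoints(np.array([[[u,v]]],float),K,np.array([c["k1"],0,0,0.]))[0,0]
    return o,R@np.array([p[0],-p[1],-1])
def at_z(n,u,v,z):
    o,d=ray(n,u,v); return o+d*(z-o[2])/d[2]
def at_d(n,u,v,dep):
    o,d=ray(n,u,v); return o+d*dep
def proj(n,P):
    c,f,R,o=cal(n); q=R.T@(np.array(P)-o); x,y=q[0]/-q[2],-q[1]/-q[2]; s=1+c["k1"]*(x*x+y*y)
    return c["cx"]+f*x*s, c["cy"]+f*y*s
E
python3 - <<'E'
from h import *
print(observe())
for n in("top","side"):
    print(get_calibration(n)); p,d=camera(n); cv2.imwrite(f"pics/{n}0.png",p[:,:,::-1]); np.save(f"{n}d.npy",d); np.save(f"{n}p.npy",p)
E
```

```text
{'time_s': 0.0, 'qpos': array([ 1.05790745,  0.47778827,  0.02235842,  1.55642346, -0.01151056,
        1.10928334, -0.0831266 ]), 'qvel': array([-1.30080487e-03, -1.98947216e-03, -4.04508061e-04, -2.28284847e-04,
        4.89697754e-04, -9.94597871e-05,  1.29023123e-03]), 'joint_torque': array([-9.38776211e-04, -5.82858753e+01,  1.53430112e+00, -2.72613752e+01,
       -5.43452008e-02,  1.68717251e-02,  1.38825490e-04]), 'tool_pos': array([ 0.26556124, -0.61988418,  0.19910187]), 'orientation': array([-3.06809397,  1.56902229,  2.04905787]), 'wrist_force': array([-0.1048361 , -0.13546472, -0.05911299]), 'torque': array([-0.02084615,  0.01010441,  0.00619214]), 'opening': 0.08752753894685383}
{'vertical_fov': 44.54928231851352, 'cx': 310.43043154649183, 'cy': 236.33516775387184, 'k1': -0.07905944087886342, 'origin': array([0.33348432, 0.00319779, 1.55249303]), 'orientation': array([ 0.12970065,  0.00639773, -1.5447212 ])}
{'vertical_fov': 49.25276443936243, 'cx': 320.88618398548783, 'cy': 247.79402509471396, 'k1': 0.026619742705870655, 'origin': array([0.11875936, 0.66764756, 0.97367662]), 'orientation': array([ 0.74824838, -0.01876232, -2.56986481])}
```

View pics/top0.png

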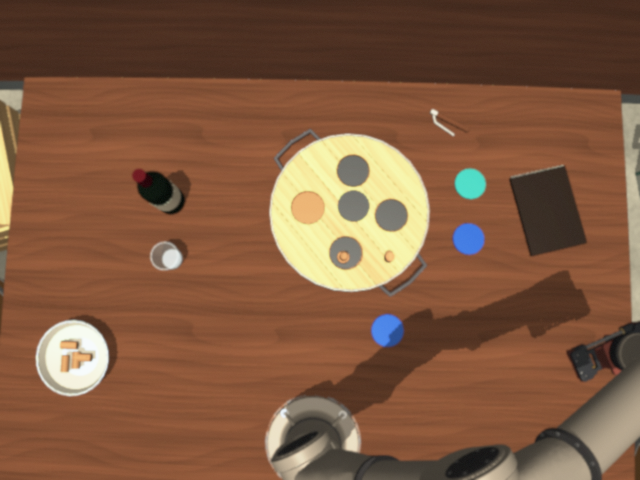

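View pics/side0.png

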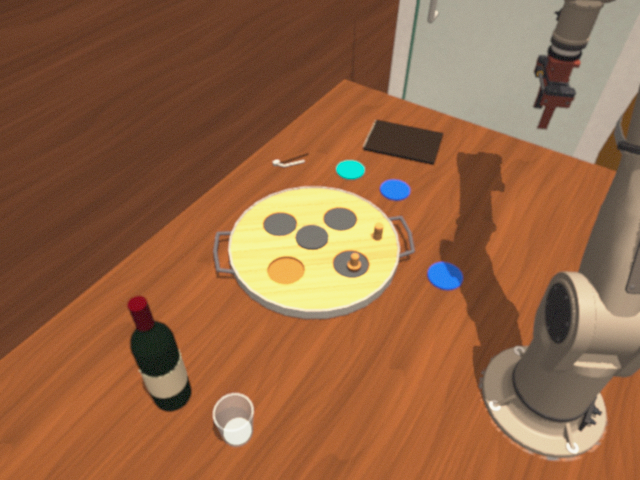

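```bash
python3 - <<'E'
from h import *
def blobs(n,mask,roi):
    m=np.zeros(mask.shape,np.uint8); u0,v0,u1,v1=roi; m[v0:v1,u0:u1]=mask[v0:v1,u0:u1]
    N,L,S,C=cv2.connectedComponentsWithStats(m)
    out=[]
    for i in range(1,N):
        if S[i,4]>150:
            c=max(cv2.findContours((L==i).astype(np.uint8),0,1)[0],key=len)
            out.append((S[i,4],cv2.fitEllipse(cv2.convexHull(c))))
    return out
for n,roi in(("top",(275,140,425,285)),("side",(235,195,395,295))):
    p=np.load(n+"p.npy"); d=np.load(n+"d.npy"); g=p.max(2); hsv=cv2.cvtColor(p,cv2.COLOR_RGB2HSV)
    dark=(g<110).astype(np.uint8)
    org=((p[:,:,2]<110)&(p[:,:,0]>150)).astype(np.uint8)
    for nm,m in(("dark",dark),("org",org)):
        for a,e in blobs(n,m,roi):
            u,v=e[0]; dd=d[int(v)-2:int(v)+3,int(u)-2:int(u)+3]
            print(n,nm,a,np.round(e[0],1),np.round(e[1],1),"depthP",at_d(n,u,v,np.median(dd)).round(4),"z32",at_z(n,u,v,.032).round(4),"z40",at_z(n,u,v,.04).round(4))
print(p[270,286],p[236,312])
# deck height from depth
d=np.load("topd.npy"); print([at_d("top",u,v,d[v,u]).round(4) for u,v in((330,225),(372,190),(330,185),(370,235))])
R=Ro.from_euler('xyz',observe()['orientation']).as_matrix();print(R.round(3))
E
```

```text
Traceback (most recent call last):
cv2.error: OpenCV(4.12.0) /io/opencv/modules/imgproc/src/shapedescr.cpp:361: error: (-201:Incorrect size of input array) There should be at least 5 points to fit the ellipse in function 'fitEllipseNoDirect'
```

```bash
cat > m.py <<'E'
from h import *
def blobs(mask,roi,lo=150,hi=1500):
    m=np.zeros(mask.shape,np.uint8); u0,v0,u1,v1=roi; m[v0:v1,u0:u1]=mask[v0:v1,u0:u1]
    N,L,S,C=cv2.connectedComponentsWithStats(m); out=[]
    for i in range(1,N):
        if lo<S[i,4]<hi:
            c=max(cv2.findContours((L==i).astype(np.uint8),0,1)[0],key=len); h=cv2.convexHull(c)
            if len(h)>=5: out.append((S[i,4],cv2.fitEllipse(h)))
    return out
def masks(p):
    p=p.astype(int)
    return {"dark":(p.max(2)<120).astype(np.uint8),"org":((p[:,:,1]<175)&(p[:,:,0]>150)&(p[:,:,0]-p[:,:,2]>60)).astype(np.uint8)}
ROI={"top":(275,140,425,285),"side":(235,195,395,295)}
def report(n,p,d):
    for nm,m in masks(p).items():
        for a,e in blobs(m,ROI[n]):
            u,v=e[0]; dd=d[int(v)-2:int(v)+3,int(u)-2:int(u)+3]
            print(n,nm,a,np.round(e[0],1),np.round(e[1],1),"depth",at_d(n,u,v,np.median(dd)).round(4),"z31",at_z(n,u,v,.031).round(4),"z40",at_z(n,u,v,.04).round(4))
E
python3 - <<'E'
from m import *
for n in ROI:
    p=np.load(n+"p.npy"); d=np.load(n+"d.npy"); report(n,p,d)
print(p[270,286],p[236,312],p[250,320])
d=np.load("topd.npy"); print([at_d("top",u,v,d[v,u]).round(4) for u,v in((330,225),(372,190),(330,185),(370,235))])
R=Ro.from_euler('xyz',observe()['orientation']).as_matrix();print(R.round(3))
E
```

```text
top dark 517 [352.7 169.2] [26.7 28.1] depth [ 0.714  -0.0894  0.0332] z31 [ 0.7146 -0.0896  0.031 ] z40 [ 0.7123 -0.089   0.04  ]
top dark 189 [409.7 270.5] [19.  37.3] depth [ 0.4508 -0.2473  0.0015] z31 [ 0.4486 -0.2425  0.031 ] z40 [ 0.4479 -0.2411  0.04  ]
side org 399 [376.9 204.8] [21.2 46.3] depth [ 5.518e-01 -3.242e-01 -1.000e-04] z31 [ 0.5379 -0.2925  0.031 ] z40 [ 0.5339 -0.2833  0.04  ]
side org 204 [350.6 263.3] [26.5 36.4] depth [ 0.4833 -0.0597  0.0504] z31 [ 0.4909 -0.0749  0.031 ] z40 [ 0.4873 -0.0678  0.04  ]
side org 163 [285.7 267.9] [23.8 35.4] depth [0.6159 0.0175 0.0229] z31 [0.6117 0.023  0.031 ] z40 [0.607  0.0292 0.04  ]
[242 174  79] [127 121 111] [248 241 140]
[array([ 0.5624, -0.0324,  0.0342]), array([ 0.6586, -0.1413,  0.035 ]), array([ 0.6705, -0.0302,  0.0292]), array([ 0.5395, -0.1381,  0.0282])]
[[-0.001  0.919  0.394]
 [ 0.001  0.394 -0.919]
 [-1.    -0.    -0.002]]
```

```bash
cat >> m.py <<'E'
from scipy.optimize import minimize
from scipy.ndimage import map_coordinates
T=np.linspace(0,2*np.pi,180,endpoint=False)
def fit(n,p,c0,r,z,ch=None,span=.006,rr=False,mask=None):
    """centre of a dark circle radius r at height z: max of mean outward brightness step"""
    I=(p.astype(float).sum(2) if ch is None else p[:,:,ch].astype(float))
    C,f,R,o=cal(n)
    def samp(c,r):
        P=np.c_[c[0]+r*np.cos(T),c[1]+r*np.sin(T),0*T+z]; q=(P-o)@R; x,y=q[:,0]/-q[:,2],q[:,1]/q[:,2]; s=1+C["k1"]*(x*x+y*y)
        return map_coordinates(I,[C["cy"]+f*y*s,C["cx"]+f*x*s],order=1)
    def cost(c):
        s=samp(c,(c[2] if rr else r)+.003)-samp(c,(c[2] if rr else r)-.003)
        return -np.mean(s if mask is None else s[mask])
    best=min(((cost((c0[0]+a,c0[1]+b,r)),(c0[0]+a,c0[1]+b,r)) for a in np.arange(-.012,.0121,.003) for b in np.arange(-.012,.0121,.003)))
    q=minimize(cost,best[1][:3 if rr else 2],method="Nelder-Mead",options=dict(xatol=1e-5,fatol=1e-3,initial_simplex=[np.array(best[1][:3 if rr else 2])+d for d in (np.r_[np.zeros((1,3)),np.eye(3)*.002][:4,:] if rr else np.array([[0,0],[.002,0],[0,.002]]))]))
    return q.x,-q.fun
E
python3 - <<'E'
from m import *
P={n:np.load(n+"p.npy") for n in ROI}
for u,v in((308,207),(353,206),(330,225)):print(P["top"][v,u])
pts={"loose":(at_z("top",353,206,.04)[:2],.042,.040),"rec":(at_z("top",308,207,.032)[:2],.04375,.032),
"s1":(at_z("top",345,252,.031)[:2],.043,.032),"s2":(at_z("top",391,215,.031)[:2],.043,.032),"s3":(at_z("top",352,170,.031)[:2],.043,.032)}
for k,(c,r,z) in pts.items():
    for n in ROI:
        x,q=fit(n,P[n],c,r,z,ch=2 if k=="rec" else None,rr=True); y,_=fit(n,P[n],c,r,z,ch=2 if k=="rec" else None); print(k,n,x.round(4),y.round(4),round(q,1))
E
```

```text
[237 182 118]
[121 121 115]
[247 232 157]
loose top [ 0.6147 -0.0916  0.0414] [ 0.6147 -0.0915] 224.9
loose side [ 0.6124 -0.089   0.0416] [ 0.6125 -0.0891] 216.2
rec top [0.6092 0.0284 0.0456] [0.6096 0.0286] 40.9
rec side [0.6087 0.0277 0.0443] [0.6087 0.0278] 50.4
s1 top [ 0.4916 -0.0742  0.0439] [ 0.4916 -0.074 ] 196.8
s1 side [ 0.4906 -0.0746  0.0432] [ 0.4906 -0.0746] 203.6
s2 top [ 0.5941 -0.1919  0.0438] [ 0.594  -0.1921] 221.5
s2 side [ 0.5928 -0.1921  0.0429] [ 0.5928 -0.1921] 196.4
s3 top [ 0.712  -0.0894  0.0439] [ 0.7118 -0.0895] 232.9
s3 side [ 0.7109 -0.09    0.0428] [ 0.7109 -0.09  ] 193.7
```

The top view shows the loose slate at (353,206), the empty recess at (308,207) and set slates at (345,252), (391,215) and (352,170). The stopper is on the first of those, and the cork is at (389,257). The side view agrees: slate at (312,237), recess at (286,270). In metres, the slate is at about (0.614, -0.091) and the recess at (0.609, 0.028).

I'll push along +y with the fingers 50 mm apart, straddling the slate's rear rim.

```bash
python3 -m inch '0 0.04 0 -4.5 0 0 0.05;0 0.048 0 -5.3 0 0 0.05;0 0.048 0 -5.3 0 0 0.05;0 0.048 0 -5.3 0 0 0.05;0 0.048 0 -5.3 0 0 0.05;0 0.048 0 -5.3 0 0 0.05;0 0.048 0 -5.3 0 0 0.05;0 0.048 0 -5.3 0 0 0.05'
```

```text
time_s: 0.9
tool_pos: [0.5398, -0.375, 0.1931]
orientation: [-2.855, 1.561, 2.997]
wrist_force: [0.9, -0.3, -0.4]
opening: 0.0497
```

```bash
cat >> m.py <<'E'
def toolto(P,yaw_z=2.4,s=None):
    """shift in tool axes to world P, and rotvec deg to tool pointing down with tool z at yaw_z deg"""
    s=s or observe(); R=Ro.from_euler('xyz',s['orientation']).as_matrix(); a=np.radians(yaw_z)
    z=np.array([np.cos(a),np.sin(a),0]); x=np.array([0,0,-1.]); G=np.c_[x,np.cross(z,x),z]
    print("t",s['time_s'],"pos",s['tool_pos'].round(4),"F",s['wrist_force'].round(1),"open",round(s['opening'],4),"shift",(R.T@(np.array(P)-s['tool_pos'])).round(4),"rot",np.degrees(Ro.from_matrix(R.T@G).as_rotvec()).round(2))
E
python3 -c "
from m import *
toolto((.6165,-.155,.15))"
```

```text
t 0.9 pos [ 0.5398 -0.375   0.1931] F [ 0.9 -0.3 -0.4] open 0.0497 shift [ 0.0427  0.232  -0.0218] rot [-27.11  -0.58   0.03]
```

```bash
python3 -m inch '0 0.03 0 -7 0 0 0.05;0 0.03 0 -7 -0.3 0 0.05;0 0.03 0 -7 -0.3 0 0.05;0 0.03 0 -7 0 0 0.05;0 0 0 0 0 0 0.05' ; python3 -c "
from m import *
toolto((.6165,-.155,.10))"
```

```text
time_s: 1.4
tool_pos: [0.5726, -0.2429, 0.1909]
orientation: [1.546, 1.565, 1.641]
wrist_force: [-0.1, 0.7, 0.6]
opening: 0.0501
t 1.4 pos [ 0.5726 -0.2429  0.1909] F [-0.1  0.7  0.6] open 0.0501 shift [0.0914 0.0828 0.0521] rot [ 3.08 -0.   -0.35]
```

```bash
python3 -m inch '0.02 0.03 0.017 1.5 0 0 0.05;0.02 0.03 0.017 1.5 0 -0.3 0.05;0.02 0.02 0.015 0 0 0 0.05;0.02 0 0 0 0 0 0.05;0 0 0 0 0 0 0.05' ; python3 -c "
from m import *
toolto((.6165,-.155,.05))
s=observe(); p,d=camera('top'); np.save('t1.npy',p)
q,e=camera('side'); cv2.imwrite('pics/a.png',np.hstack([cv2.resize(p[140:290,275:425],(400,400),interpolation=2),cv2.resize(q[180:310,220:420],(400,400))])[:,:,::-1])
print(proj('top',s['tool_pos']),proj('side',s['tool_pos']))"
```

```text
time_s: 1.9
tool_pos: [0.6164, -0.1613, 0.1079]
orientation: [-1.976, 1.568, -1.945]
wrist_force: [-0.1, -0.5, -0.5]
opening: 0.0501
t 1.9 pos [ 0.6164 -0.1613  0.1079] F [-0.1 -0.5 -0.5] open 0.0501 shift [0.0579 0.0064 0.0003] rot [-0.62 -0.06  0.13]
(np.float64(382.62376921246744), np.float64(200.63733685558392)) (np.float64(326.463625596327), np.float64(199.5817620862142))
```

View pics/a.png

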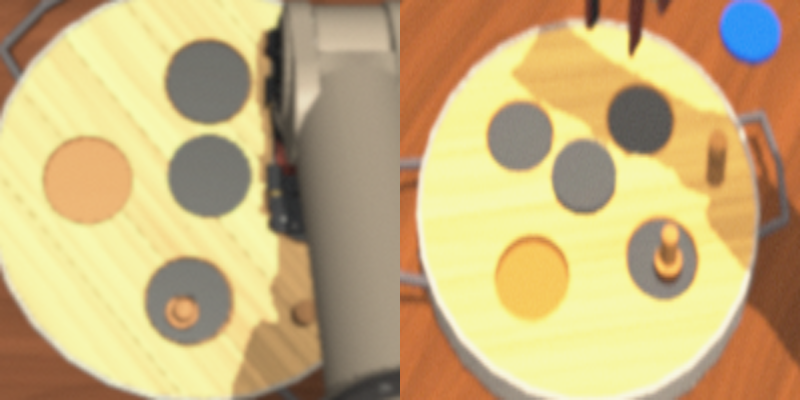

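The view shows all pieces undisturbed. The fingers are behind the slate and the cork is clear under the arm. Next I'll go down in steps.

```bash
python3 -m inch '0.02 0.003 0 -0.6 0 0 0.05;0.02 0.003 0 0 0 0 0.05;0.016 0 0 0 0 0.1 0.05;0 0 0 0 0 0 0.05;0.008 0 0 0 0 0 0.05;0.003 0 0 0 0 0 0.05;0 0 0 0 0 0 0.05' ; python3 -c "
from m import *
toolto((.6160,-.145,.0355))
s=observe();q,e=camera('side'); cv2.imwrite('pics/b.png',cv2.resize(q[180:310,220:420],(800,520),interpolation=2)[:,:,::-1])
print(proj('side',s['tool_pos']))"
```

```text
time_s: 2.7
tool_pos: [0.6229, -0.1643, 0.0497]
orientation: [-0.448, 1.554, -0.418]
wrist_force: [0.3, 0.0, 0.6]
opening: 0.0504
t 2.7 pos [ 0.6229 -0.1643  0.0497] F [0.3 0.  0.6] open 0.0504 shift [ 0.014   0.0196 -0.0066] rot [-0.66  0.86  0.42]
(np.float64(324.33071610206116), np.float64(215.00250678169945))
```

View pics/b.png

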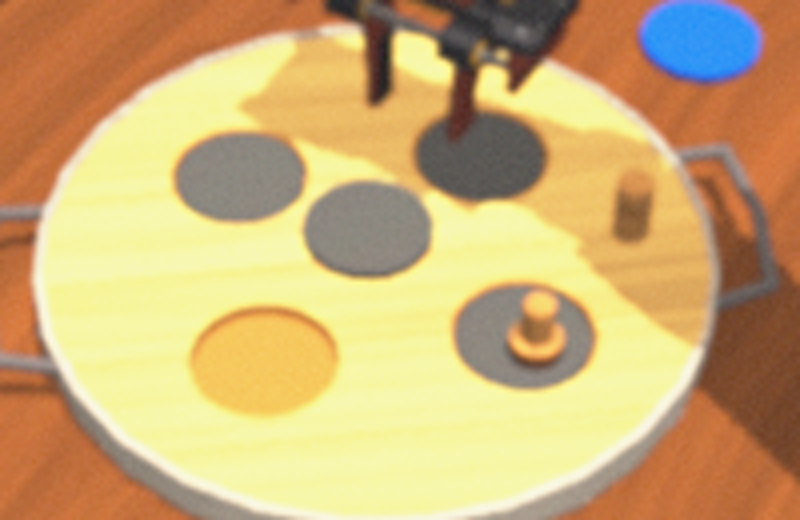

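```bash
python3 - <<'E'
from m import *
s=observe(); R=Ro.from_euler('xyz',s['orientation']).as_matrix(); t=s['tool_pos']
q,e=camera('side'); im=cv2.resize(q[180:260,280:380],(800,640),interpolation=2)[:600,:,::-1].copy()
for a in(-.0385,-.025,.025,.0385):
    for b in(-.01,.01):
        u,v=proj('side',t+R@[0,b,a]); cv2.circle(im,(int((u-280+.5)*8),int((v-180+.5)*8)),4,(0,255,0) if b>0 else (255,0,255),-1)
cv2.imwrite('pics/c.png',im)
for r in range(195,222,2):
    print(r,[tuple((at_d('side',c,r,e[r,c])*1000).round().astype(int)) for c in (312,314,316,332,334,336)])
E
```

```text
195 [(np.int64(653), np.int64(-152), np.int64(112)), (np.int64(649), np.int64(-155), np.int64(111)), (np.int64(651), np.int64(-167), np.int64(102)), (np.int64(585), np.int64(-133), np.int64(159)), (np.int64(578), np.int64(-131), np.int64(164)), (np.int64(575), np.int64(-135), np.int64(162))]
197 [(np.int64(654), np.int64(-154), np.int64(103)), (np.int64(651), np.int64(-157), np.int64(102)), (np.int64(650), np.int64(-166), np.int64(96)), (np.int64(597), np.int64(-155), np.int64(131)), (np.int64(590), np.int64(-152), np.int64(137)), (np.int64(572), np.int64(-130), np.int64(162))]
199 [(np.int64(651), np.int64(-149), np.int64(102)), (np.int64(650), np.int64(-157), np.int64(96)), (np.int64(649), np.int64(-165), np.int64(91)), (np.int64(597), np.int64(-155), np.int64(124)), (np.int64(594), np.int64(-159), np.int64(123)), (np.int64(585), np.int64(-154), np.int64(131))]
201 [(np.int64(655), np.int64(-155), np.int64(88)), (np.int64(649), np.int64(-155), np.int64(92)), (np.int64(651), np.int64(-168), np.int64(81)), (np.int64(597), np.int64(-155), np.int64(118)), (np.int64(591), np.int64(-154)
[... 2243 characters left out ...]
, np.int64(-185), np.int64(32)), (np.int64(608), np.int64(-189), np.int64(31)), (np.int64(604), np.int64(-192), np.int64(31))]
219 [(np.int64(651), np.int64(-150), np.int64(32)), (np.int64(647), np.int64(-152), np.int64(32)), (np.int64(642), np.int64(-154), np.int64(34)), (np.int64(608), np.int64(-178), np.int64(33)), (np.int64(605), np.int64(-183), np.int64(30)), (np.int64(600), np.int64(-186), np.int64(30))]
221 [(np.int64(645), np.int64(-141), np.int64(35)), (np.int64(641), np.int64(-144), np.int64(35)), (np.int64(638), np.int64(-148), np.int64(33)), (np.int64(605), np.int64(-174), np.int64(31)), (np.int64(599), np.int64(-173), np.int64(34)), (np.int64(597), np.int64(-181), np.int64(29))]
```

View pics/c.png

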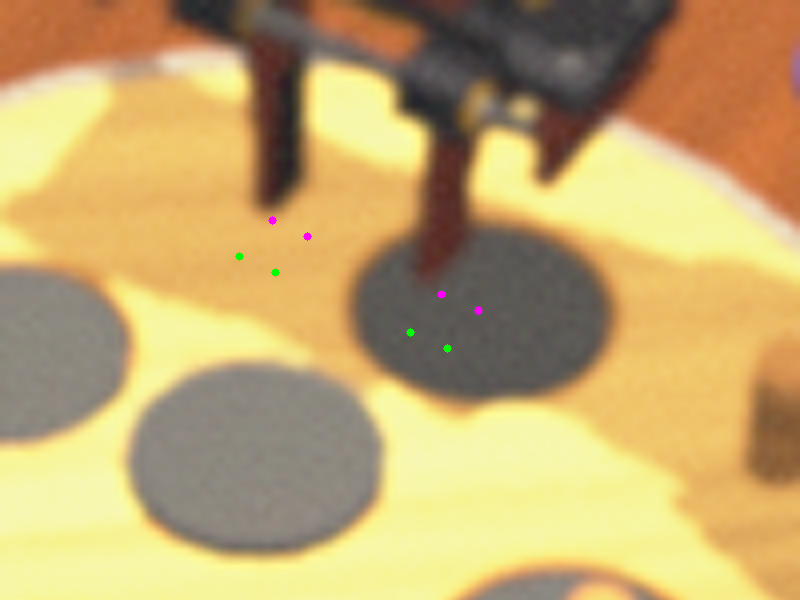

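The picture shows the real tips, at about (314,206) and (333,215) full-frame, sitting about 25 mm higher than the reported TCP. Laterally they agree with it. I'll go down carefully and re-measure.

```bash
cat >> m.py <<'E'
def tips(out=None):
    s=observe(); t=s['tool_pos']; q,e=camera('side'); P=[]
    for r in range(170,250):
        for c in range(290,360):
            if e[r,c]>0:
                w=at_d('side',c,r,e[r,c])
                if abs(w[1]-t[1]-.004)<.016 and abs(abs(w[0]-t[0])-.030)<.014: P.append(w)
    P=np.array(P); 
    for sg in(-1,1):
        z=np.sort(P[(sg*(P[:,0]-t[0])>0)&(P[:,2]>.045)][:,2]); print("finger",sg,"lowest z",z[:8].round(4))
    if out: cv2.imwrite(out,cv2.resize(q[180:260,280:380],(750,600),interpolation=2)[:,:,::-1])
E
python3 -c "
from m import *
tips()"
python3 -m inch '0.007 0 -0.006 -0.6 0.8 0.4 0.05;0.003 0 0 0 0 0 0.05;0 0 0 0 0 0 0.05';python3 -c "
from m import *
tips();toolto((.6165,-.155,.0355))"
```

```text
time_s: 3.15
tool_pos: [0.6171, -0.1642, 0.0398]
orientation: [0.036, 1.57, 0.078]
wrist_force: [-0.1, 0.4, 0.3]
opening: 0.0503Traceback (most recent call last):
  File "<string>", line 3, in <module>
    tips()
    ~~~~^^
  File "m.py", line 45, in tips
    w=at_d('side',c,r,e[r,c])
  File "h.py", line 16, in at_d
    o,d=ray(n,u,v); return o+d*dep
        ~~~^^^^^^^
  File "h.py", line 10, in ray
    c,f,R,o=cal(n); K=np.array([[f,0,c["cx"]],[0,f,c["cy"]],[0,0,1]])
            ~~~^^^
  File "h.py", line 5, in cal
    c=get_calibration(n); f=240/np.tan(np.radians(c["vertical_fov"])/2)
ValueError: time passes only in moves, steps and waits
Traceback (most recent call last):
  File "m.py", line 45, in tips
    w=at_d('side',c,r,e[r,c])
  File "h.py", line 16, in at_d
    o,d=ray(n,u,v); return o+d*dep
        ~~~^^^^^^^
  File "h.py", line 10, in ray
    c,f,R,o=cal(n); K=np.array([[f,0,c["cx"]],[0,f,c["cy"]],[0,0,1]])
            ~~~^^^
  File "h.py", line 5, in cal
    c=get_calibration(n); f=240/np.tan(np.radians(c["vertical_fov"])/2)
ValueError: time passes only in moves, steps and waits
```

```bash
sed -i 's/^def cal(n):/import functools\n@functools.lru_cache(None)\ndef cal(n):/' h.py; python3 -c "
from m import *
tips('pics/d.png');toolto((.6165,-.155,.0355))"
```

```text
finger -1 lowest z [0.0633 0.0645 0.0651 0.0656 0.0662 0.0685 0.0688 0.0689]
finger 1 lowest z [0.0622 0.064  0.0648 0.0655 0.0656 0.066  0.0661 0.0673]
t 3.25 pos [ 0.6171 -0.1643  0.04  ] F [0.4 0.2 0.1] open 0.05 shift [ 0.0045  0.0093 -0.0002] rot [0.02 0.07 0.01]
```

View pics/d.png

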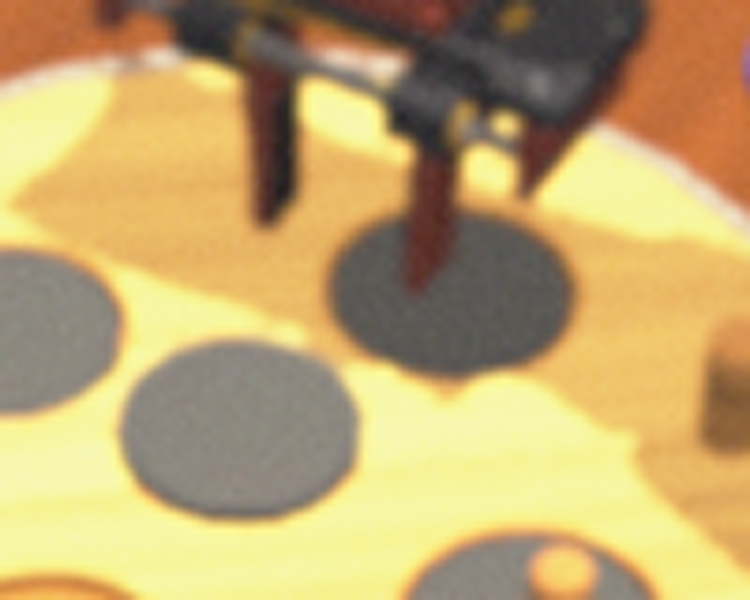

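```bash
python3 -m inch '0.0035 0.008 0 0 0 0 0.05;0 0.005 0 0 0 0 0.05;0 0.005 0 0 0 0 0.05;0 0.005 0 0 0 0 0.05;0 0.005 0 0 0 0 0.05;0 0.005 0 0 0 0 0.05;0 0 0 0 0 0 0.05';python3 -c "
from m import *
tips('pics/e.png');toolto((.6150,-.125,.0365)); p,d=camera('top'); print(fit('side',camera('side')[0],(.6124,-.089),.042,.04))"
```

```text
time_s: 3.95
tool_pos: [0.6161, -0.1268, 0.0367]
orientation: [0.204, 1.568, 0.248]
wrist_force: [0.1, -0.2, 0.7]
opening: 0.0502
finger -1 lowest z [0.0599 0.06   0.0603 0.0636 0.0651 0.0652 0.0657 0.066 ]
finger 1 lowest z [0.0455 0.0587 0.0588 0.0599 0.0612 0.0615 0.0618 0.0621]
t 4.0 pos [ 0.6161 -0.1273  0.0367] F [-0.3 -0.1  0.6] open 0.05 shift [ 0.0002  0.0024 -0.001 ] rot [ 0.1   0.13 -0.01]
(array([ 0.61242288, -0.08970065]), np.float64(190.76872357611546))
```

The slate hasn't moved, so the tips really are about 23 mm above the reported TCP. I'll back off and lower on the measured tip height, watching the force.

```bash
python3 -m inch '0 -0.014 -0.0005 0 0 0 0.05;0 -0.013 0 0 0 0 0.05;0 0 0 0 0 0 0.05;0.008 0 0 0 0 0 0.05;0.006 0 0 0 0 0 0.05;0 0 0 0 0 0 0.05';python3 -c "
from m import *
tips();toolto((.6165,-.153,.012))"
```

```text
time_s: 4.7
tool_pos: [0.6162, -0.1611, 0.0211]
orientation: [-0.743, 1.568, -0.705]
wrist_force: [-0.3, -0.3, 0.3]
opening: 0.0502
finger -1 lowest z [0.0462 0.0468 0.0477 0.0484 0.0485 0.0495 0.0497 0.0514]
finger 1 lowest z [0.0457 0.048  0.0482 0.0489 0.049  0.0497 0.0497 0.0497]
t 4.75 pos [ 0.6163 -0.161   0.0214] F [-0.9  0.4 -0.1] open 0.0498 shift [0.0094 0.008  0.0005] rot [-0.19  0.11  0.09]
```

```bash
for i in 1; do python3 -m inch '0.003 0.004 0 0 0 0 0.05;0.003 0.003 0 0 0 0 0.05;0 0 0 0 0 0 0.05'; done
```

```text
time_s: 5.05
tool_pos: [0.6162, -0.1521, 0.0149]
orientation: [-0.427, 1.569, -0.387]
wrist_force: [0.4, 0.4, -0.4]
opening: 0.05
```

```bash
python3 -m inch '0.0015 0 0 0 0 0 0.05;0 0 0 0 0 0 0.05'
```

```text
time_s: 5.25
tool_pos: [0.6164, -0.1514, 0.0133]
orientation: [-0.353, 1.569, -0.312]
wrist_force: [-0.1, -0.4, 0.1]
opening: 0.0498
```

```bash
python3 -m inch '0.0015 0 0 0 0 0 0.05;0 0 0 0 0 0 0.05'
```

```text
time_s: 5.45
tool_pos: [0.6165, -0.1515, 0.0119]
orientation: [-0.38, 1.568, -0.339]
wrist_force: [-0.3, -0.1, 0.0]
opening: 0.0502
```

```bash
python3 -m inch '0.001 0 0 0 0 0 0.05;0 0 0 0 0 0 0.05'; python3 -m inch '0.001 0 0 0 0 0 0.05;0 0 0 0 0 0 0.05'; python3 -m inch '0.001 0 0 0 0 0 0.05;0 0 0 0 0 0 0.05'; python3 -c "
from m import *
tips('pics/f.png')"
```

```text
time_s: 5.65
tool_pos: [0.6166, -0.1517, 0.0109]
orientation: [-0.409, 1.568, -0.368]
wrist_force: [-0.4, -0.7, 0.7]
opening: 0.0498
time_s: 5.85
tool_pos: [0.6168, -0.1519, 0.01]
orientation: [-0.384, 1.568, -0.344]
wrist_force: [0.4, 0.0, 0.5]
opening: 0.0502
time_s: 6.05
tool_pos: [0.6169, -0.152, 0.01]
orientation: [-0.472, 1.567, -0.432]
wrist_force: [0.6, 1.1, -0.1]
opening: 0.05
finger -1 lowest z [0.0459 0.0463 0.0467 0.0468 0.0472 0.048  0.0482 0.0496]
finger 1 lowest z [0.045  0.0452 0.046  0.0461 0.047  0.0479 0.0481 0.0483]
```

View pics/f.png

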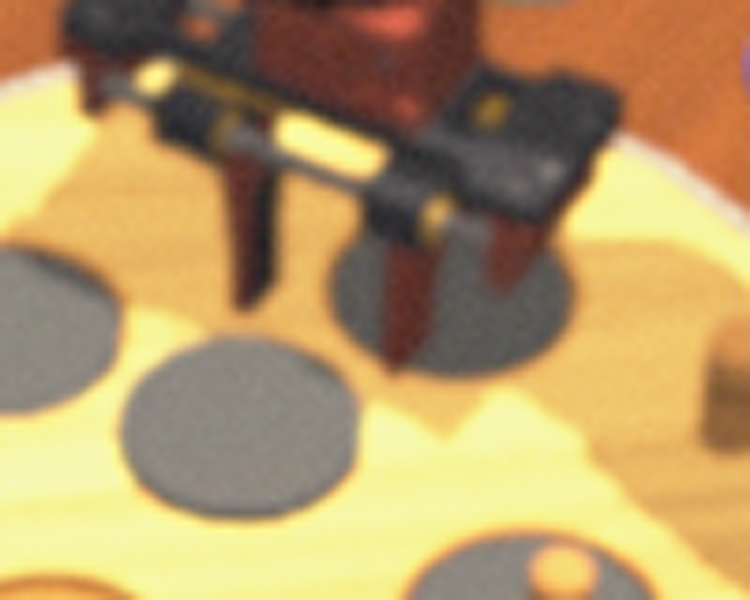

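```bash
python3 -m inch '0.001 0 0 0 0 0 0.05'; python3 -m inch '0.001 0 0 0 0 0 0.05'
```

```text
time_s: 6.2
tool_pos: [0.6171, -0.152, 0.0097]
orientation: [-0.491, 1.567, -0.451]
wrist_force: [-5.2, 1.3, 12.3]
opening: 0.0501
time_s: 6.3
tool_pos: [0.6171, -0.152, 0.0097]
orientation: [-0.594, 1.567, -0.553]
wrist_force: [-4.7, 0.5, 13.3]
opening: 0.0503
```

Deck contact (about 12 N) comes at reported z = 0.0097. I'll raise the tips about 3 mm and start pushing.

```bash
python3 -m inch '-0.003 0 -0.0005 0 0 0 0.05;0 0.005 0 0 0 0 0.05;0 0.005 0 0 0 0 0.05;0 0.003 0 0 0 0 0.05';python3 -c "
from m import *
toolto((.6155,-.125,.0125)); p,d=camera('top'); print(fit('side',camera('side')[0],(.6124,-.089),.042,.04))"
```

```text
time_s: 6.7
tool_pos: [0.616, -0.1385, 0.0125]
orientation: [-0.566, 1.567, -0.527]
wrist_force: [-0.6, -1.2, -0.5]
opening: 0.0504
t 6.7 pos [ 0.616  -0.1385  0.0125] F [-0.6 -1.2 -0.5] open 0.0504 shift [-0.0001  0.0135  0.    ] rot [-0.14  0.2   0.13]
(array([ 0.61245432, -0.08959694]), np.float64(174.18324111382358))
```

```bash
python3 -m inch '0 0.007 0 -0.1 0.2 0.1 0.05;0 0.007 0 0 0 0 0.05;0 0.007 0 0 0 0 0.05;0 0.007 0 0 0 0 0.05;0 0 0 0 0 0 0.05';python3 -c "
from m import *
toolto((.611,-.0154,.0125)); q=camera('side')[0]; s=observe()['tool_pos']; print(fit('side',q,(s[0]-.002,s[1]+.046),.042,.04))"
```

```text
time_s: 7.3
tool_pos: [0.6148, -0.1082, 0.0122]
orientation: [-2.183, 1.57, -2.141]
wrist_force: [0.4, 0.1, -1.1]
opening: 0.0499
t 7.3 pos [ 0.6148 -0.1082  0.0122] F [ 0.4  0.1 -1.1] open 0.0499 shift [-0.0003  0.0929  0.0001] rot [ 0.01 -0.03  0.05]
(array([ 0.61174447, -0.06281296]), np.float64(170.58099064404266))
```

```bash
python3 -m inch '0 0.008 0 0 0 0 0.05;0 0.008 0 0 0 0 0.05;0 0.008 0 0 0 0 0.05;0 0.008 0 0 0 0 0.05;0 0.008 0 0 0 0 0.05;0 0.008 0 0 0 0 0.05;0 0.008 0 0 0 0 0.05;0 0 0 0 0 0 0.05';python3 -c "
from m import *
toolto((.611,-.0154,.0125)); q=camera('side')[0]; s=observe()['tool_pos']; print(fit('side',q,(s[0]-.002,s[1]+.046),.042,.04)); p=camera('top')[0]
cv2.imwrite('pics/g.png',np.hstack([cv2.resize(p[140:290,275:425],(400,400),interpolation=2),cv2.resize(q[200:320,240:360],(400,400),interpolation=2)])[:,:,::-1])"
```

```text
time_s: 8.15
tool_pos: [0.6121, -0.0476, 0.0121]
orientation: [-2.27, 1.57, -2.228]
wrist_force: [0.7, 0.2, -0.1]
opening: 0.0497
t 8.15 pos [ 0.6121 -0.0476  0.0121] F [ 0.7  0.2 -0.1] open 0.0497 shift [-0.0004  0.0322  0.0003] rot [-0.   -0.05  0.06]
(array([0.60850227, 0.00080479]), np.float64(125.35732520675289))
```

View pics/g.png

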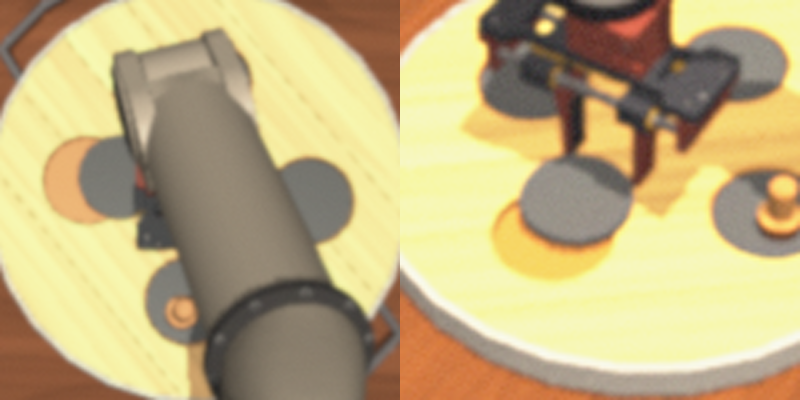

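The slate lies flat and half over the recess, at zoomed (118,178) in the top half of the picture, on line with it. The stopper stands clear of the gripper. I'll push on.

```bash
python3 -m inch '0 0.006 -0.0004 0 0 0 0.05;0 0.006 0 0 0 0 0.05;0 0.006 0 0 0 0 0.05;0 0 0 0 0 0 0.05';python3 -c "
from m import *
toolto((.611,-.0154,.0125)); q=camera('side')[0]; s=observe()['tool_pos']; print(fit('side',q,(s[0]-.002,s[1]+.046),.042,.04));p=camera('top')[0]
m=np.cos(T-np.radians(90))>.2
print(fit('top',p,(s[0]-.002,s[1]+.044),.042,.04,mask=m))"
```

```text
time_s: 8.65
tool_pos: [0.6109, -0.0314, 0.0119]
orientation: [-1.92, 1.568, -1.882]
wrist_force: [0.3, -0.6, 0.3]
opening: 0.05
t 8.65 pos [ 0.6109 -0.0314  0.0119] F [ 0.3 -0.6  0.3] open 0.05 shift [-0.0006  0.016   0.0007] rot [-0.21 -0.06  0.15]
(array([0.60691866, 0.01724913]), np.float64(123.10948965355313))
(array([0.61021263, 0.01134402]), np.float64(136.38351537226055))
```

```bash
python3 -m inch '-0.0005 0.004 0 0 0 0 0.05;0 0.004 0 0 0 0 0.05'; python3 -m inch '0 0.003 0 0 0 0 0.05;0 0.003 0 0 0 0 0.05'; python3 -c "
from m import *
toolto((.611,-.0154,.0125)); q=camera('side')[0]; p=camera('top')[0]
cv2.imwrite('pics/i.png',np.hstack([cv2.resize(p[140:290,275:425],(400,400),interpolation=2),cv2.resize(q[230:310,240:320],(400,400),interpolation=2)])[:,:,::-1])"
```

```text
time_s: 8.95
tool_pos: [0.6104, -0.025, 0.0122]
orientation: [-1.965, 1.567, -1.929]
wrist_force: [-0.2, -0.1, 0.0]
opening: 0.0504
time_s: 9.15
tool_pos: [0.61, -0.0184, 0.0121]
orientation: [-2.034, 1.567, -1.998]
wrist_force: [-0.1, -0.1, -0.2]
opening: 0.05
t 9.15 pos [ 0.61   -0.0184  0.0121] F [-0.1 -0.1 -0.2] open 0.05 shift [-0.0004  0.0029  0.0011] rot [-0.33 -0.1   0.2 ]
```

View pics/i.png

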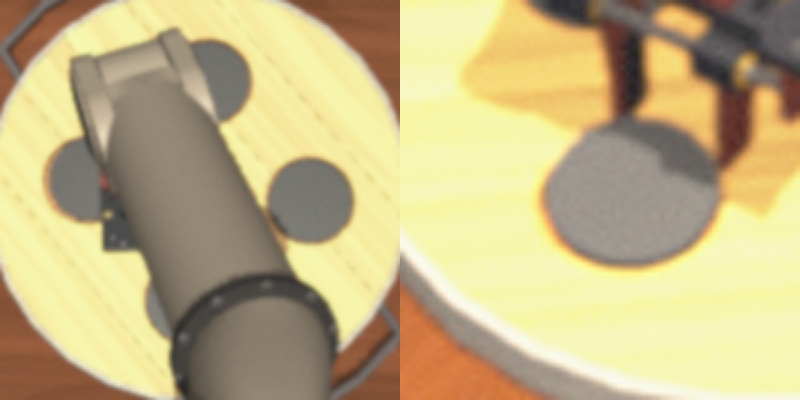

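The slate almost fills the recess, with a thin crescent still open at the far-left rim. I'll take the last millimetres step by step.

```bash
python3 -m inch '0 0.0015 0 0 0 0 0.05'; python3 -m inch '0 0.0015 0 0 0 0 0.05'; python3 -c "
from m import *
toolto((.611,-.0154,.0125)); q,e=camera('side');s=observe()['tool_pos']
print(fit('side',q,(.608,.028),.042,.037,rr=True))
W=lambda x,y:(lambda u,v:round(float(np.median([at_d('side',c,r,e[r,c])[2] for r in range(int(v)-1,int(v)+3) for c in range(int(u)-1,int(u)+3)])),4))(*proj('side',(x,y,.036)))
print([W(.609+a,.028+b) for a,b in((0,0),(0,.03),(-.03,0),(.03,0),(0,-.03))])"
```

```text
time_s: 9.35
tool_pos: [0.61, -0.0164, 0.0121]
orientation: [-2.055, 1.567, -2.018]
wrist_force: [1.0, -1.1, -0.7]
opening: 0.0501
time_s: 9.45
tool_pos: [0.61, -0.0148, 0.0121]
orientation: [-2.04, 1.567, -2.003]
wrist_force: [-0.0, 0.4, -1.0]
opening: 0.05
t 9.45 pos [ 0.61   -0.0148  0.0121] F [-0.   0.4 -1. ] open 0.05 shift [-0.0003 -0.0006  0.001 ] rot [-0.3  -0.09  0.18]
(array([0.60589947, 0.03108014, 0.04251324]), np.float64(172.86302202465498))
[0.0317, 0.0315, 0.0313, 0.0331, 0.0317]
```

Depth shows the slate's top at about 31–33 mm at all five points. It was 40 mm before, so it has dropped in level. I'll back off, rise and check from above.

```bash
python3 -m inch '0 -0.008 0 0 0 0 0.05;-0.005 -0.006 0 0 0 0 0.05;-0.03 0 0 0 0 0 0.05;-0.04 0 0 0 0 0 0.05;-0.04 0 0 0 0 0 0.05;-0.01 -0.04 0 0 0 0 0.05;0 -0.045 0 0 0 0 0.05;0 -0.045 0 0 0 0 0.05'; python3 -m inch '0 -0.045 0 0 0 0 0.05;0 -0.045 0 0 0 0 0.05;0 -0.045 0 0 0 0 0.05;0 -0.045 0 0 0 0 0.05;0 0 0 0 0 0 0.05;0 0 0 0 0 0 0.05'; python3 - <<'E'
from m import *
p,d=camera('top'); q,e=camera('side')
cv2.imwrite('pics/j.png',np.hstack([cv2.resize(p[140:290,275:425],(400,400),interpolation=2),cv2.resize(q[180:310,235:395],(400,400),interpolation=2)])[:,:,::-1])
for k,c in dict(new=(.6095,.0285),s1=(.4916,-.074),s2=(.594,-.192),s3=(.7118,-.0895)).items():
    for n,I in(("top",p),("side",q)): print(k,n,fit(n,I,c,.043,.032,rr=True)[0].round(4))
P=np.array([at_d(n,c,r,D[r,c]) for n,D in(("top",d),("side",e)) for r in range(180,300) for c in range(260,330)])
def pl(m): 
    A=np.c_[P[m][:,:2]-P[m][:,:2].mean(0),np.ones(m.sum())]; return np.linalg.lstsq(A,P[m][:,2],rcond=None)[0].round(4)
r=np.hypot(P[:,0]-.609,P[:,1]-.0283)
print("slate plane",pl(r<.036),"deck ring",pl((r>.05)&(r<.06)))
E
```

```text
time_s: 10.3
tool_pos: [0.617, -0.1581, 0.1457]
orientation: [-0.72, 1.569, -0.673]
wrist_force: [1.2, -0.1, 0.1]
opening: 0.0501
time_s: 10.9
tool_pos: [0.6205, -0.3608, 0.1494]
orientation: [-1.178, 1.562, -1.146]
wrist_force: [0.4, 1.7, -0.5]
opening: 0.05
new top [0.6092 0.0281 0.0438]
new side [0.6083 0.0281 0.0432]
s1 top [ 0.4916 -0.0741  0.0439]
s1 side [ 0.4906 -0.0746  0.0433]
s2 top [ 0.594  -0.1919  0.0439]
s2 side [ 0.5929 -0.1921  0.0429]
s3 top [ 0.712  -0.0894  0.0439]
s3 side [ 0.7109 -0.09    0.0429]
slate plane [0.0025 0.0016 0.032 ] deck ring [ 0.0029 -0.004   0.0328]
```

View pics/j.png

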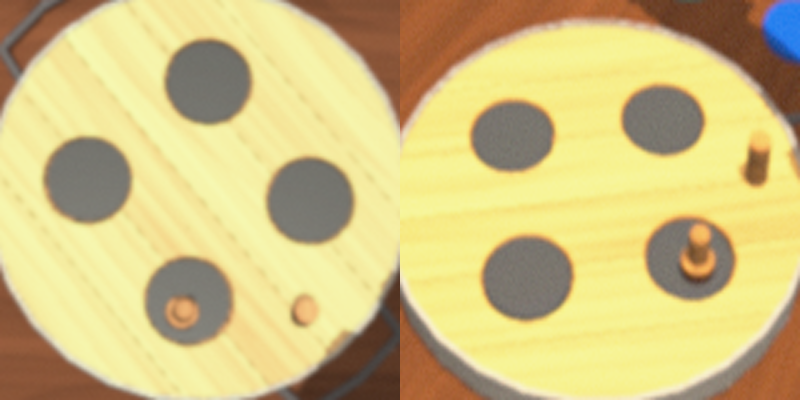

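All four slates lie flush in their recesses, the new one at zoomed (88,180), and the stopper and cork stand where they were. I'll hand the job in.

```bash
python3 -c "
from cell import close_job
print(close_job())"
```

```text
the job is handed in; nothing more can be done
None
```

The loose slate is in the empty recess, lying flat, and the job was handed in at about 11 s of the 46 s allowed. I slid it about 120 mm across the deck with two fingertips 50 mm apart, then backed off and rose clear.

**Last checks, from both cameras:**
- **Position:** the slate reads (0.609, 0.028), within about 1 mm of the recess as first measured.
- **Height and tilt:** its top is about 1 mm below the deck around it, and its fitted slope is about 0.003 rad, within the depth noise.
- **Other pieces:** the other three slates read within 0.2 mm of their first positions. The stopper and cork look unmoved. I did not re-measure the tumbler and bottle, but the arm never went near them.
- **Force:** every wrist reading taken while pushing was under 2 N.

**What disagreed:** the fingertips sat about 22 mm above the reported TCP. My first pass went over the slate without moving it. I then found the deck by touching it lightly with the fingertips (about 13 N, on the wood and not the loose slate). One fingertip was partly over the edge of the neighbouring slate, which did not move. I pushed from about 3 mm above that height.

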